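Clamp a freshly glued bottle stopper in the trigger clamp and hold it

TASK

The brass cap of the bottle stopper lying on the table has just been glued on. Lay the stopper lengthwise in the cradle of the orange trigger clamp (either way round) and let go of it, then pump the trigger until the sprung pad has pushed the stopper against the end stop and is pressed back into the green band of its stem, stopping before the red, which would crush the cork. Move the pad with the trigger only, leave the bottles, glass, corkscrew and vacuum pump alone, and finish while still holding the trigger squeezed.

Things in the scene. Friction and masses are not known exactly. Their poses are not given: they have to be found in the camera images.
- stopper: Loose cork-coloured bottle stopper with flat brass cap, 37 mm long, lying on its side. Origin: centre of the cap's flat end; z runs along it from cap to cork end. Cap 29 mm diameter from 1 to 8 mm along z, then a cone down to 21 mm at the cork end, so lying its axis slopes 7 degrees down, 14.5 mm high at the cap. About 45 g. Grip it across the cap end, about 10 mm along z, fingers low.
- stopper_mid (a point): Middle of the stopper, on its axis, 18.5 mm from the cap end.
- clamp: Clamp fixed to the table: dark base plate 84 x 300 x 12 mm, orange housing near one end (32 mm wide, y -128 to -54 mm, 93 mm high), dark end stop at the other (34 mm wide, rubber face at y = 125 mm, top 69 mm high). Origin: centre of the plate's underside. y runs from housing to end stop (the way the pad advances), x across, z up. Rod axis at x = 0, 50 mm high.
- cradle (a point): Point where the stopper's middle stands when seated against the end stop (clamp y 106.5 mm, 50 mm above the table); axes as the clamp's. Lay the stopper 5 to 12 mm short of it, towards the pad; the pad pushes it home.
- rails (a point): Centre of the cradle, level with the tops of its two rails, 39.5 mm above the table. Rails along y, 6 mm thick, centres at x = +-6.5 mm, clamp y 46 to 125 mm, on a web 12 mm wide. A stopper let down lengthwise on them centres itself, every part about 38 mm higher than when it lay on the table.
- squeeze_point (a point): 130 mm above the table, midway between the outer faces of grip post and squeezed trigger (clamp y -105 mm); axes as the clamp's. Put the tool centre here from above, fingers closing along the clamp's y: one behind the post, one in front of the trigger. Outer face of the post 21 mm away; trigger front 35 mm away at rest, 21 mm squeezed. Open to 74 mm or more to let the trigger return.
- grip_post (a point): Top centre of the fixed black grip post on the housing, 158 mm above the table; the post is 26 mm wide (x) and 18 mm thick (y).
- trigger_blade: Orange trigger blade, 20 mm wide, standing up in front of the grip post from the housing (93 mm) to about 152 mm above the table; origin at its pivot pin, 84 mm above the table.
- trigger (a joint): Trigger angle, rad: 0 released, 0.312 fully squeezed (stop). A spring returns it. A full squeeze advances the rod by one ratchet step of about 6.6 mm (the first by 2 to 9 mm) and takes 6 to 16 N at the squeeze point; after a full release the rod is held, falling back 2 mm at most.
- rod (a joint): Advance of rod and pad towards the end stop, m, 0 to 0.066; starts between 0.006 and 0.022. It only goes forward (ratchet).
- pad (a joint): How far the sprung pad is pressed back into its sleeve, m: 0 free, to 0.019; 1 N per mm. The band of the stem at the sleeve's mouth shows it: white 0 to 4 mm (too loose), green 4 to 14 mm (right), red beyond (crushing). Once the pad presses, a full squeeze adds about 6 mm, so check after each.
- sleeve: Dark steel sleeve of 20 mm diameter on the rod's front end, into which the pad's stem is pressed; origin at its mouth (clamp y 17 mm plus the rod's value, 50 mm above the table).
- pad_disc: The pad: steel disc of 22 mm diameter with rubber face on the banded stem. Its face is 28 mm ahead of its origin along the clamp's y, at clamp y 45 mm plus the rod's value when free.
- bottle_left: Bystander: wine bottle, 74 mm diameter, 321 mm tall, origin at the centre of its underside.
- bottle_near: Bystander: another such wine bottle.
- glass: Bystander: stemmed tasting glass, 65 mm diameter, 155 mm tall.
- corkscrew: Bystander: winged corkscrew standing upright, 39 x 84 x 138 mm.
- vac_pump: Bystander: white hand vacuum pump with black top, 44 mm diameter, 99 mm tall.

How it is judged:
On the way:
1. the stopper lies lengthwise in the cradle between pad and end stop, let go (x of stopper_mid in the frame of clamp between -0.007 and 0.007 m and z of stopper_mid in the frame of clamp between 0.044 and 0.06 m and angle between the z axis of stopper and the y axis of clamp, either way round below 0.3 rad and contact force between the fingers and stopper below 0.1 N and y of stopper_mid in the frame of clamp between 0.05 and 0.11 m and value of joint pad below 0.0025 m), for 0.3 s.
At the end, for the whole second after the job is handed in: Stopper lengthwise on the cradle (within 0.3 rad, 7 mm sideways), let go, against the end stop (within 4 mm); pad presses it with over 2 N and is pressed back 3.5 to 14.5 mm; rod at rest; fingers still hold the trigger squeezed (over 0.1 rad, over 1 N) (x of stopper_mid in the frame of clamp between -0.007 and 0.007 m and z of stopper_mid in the frame of clamp between 0.044 and 0.06 m and angle between the z axis of stopper and the y axis of clamp, either way round below 0.3 rad and contact force between the fingers and stopper below 0.1 N and y of stopper_mid in the frame of clamp between 0.1025 and 0.11 m and contact force between pad_disc and stopper above 2 N and value of joint pad between 0.0035 and 0.0145 m and value of joint trigger above 0.1 rad and contact force between the fingers and trigger_blade above 1 N and velocity of joint rod below 0.005 m/s); the arm keeps its last pose, push and grip.
It fails at once if the pad is pressed back beyond 16.5 mm (cork crushed) (value of joint pad above 0.0165 m).
It fails at once if the fingers push sleeve or pad directly (over 3 N) (contact force between the fingers and sleeve above 3 N or contact force between the fingers and pad_disc above 3 N).
It fails at once if the glass is moved by more than 3 cm or tipped (distance of glass from where it was at the start of the episode above 0.03 m or angle between glass's own z axis and vertical above 0.35 rad).
It fails at once if the robot bumps a bottle, the corkscrew or the vacuum pump (over 5 N) (contact force between any of the arm, the fingers and bottle_left above 5 N or contact force between any of the arm, the fingers and bottle_near above 5 N or contact force between any of the arm, the fingers and corkscrew above 5 N or contact force between any of the arm, the fingers and vac_pump above 5 N).
It also fails if it takes over 69 s, if anything falls off the work surface, if the arm or the gripper's body presses on something with over 40 N, if the wrist force passes 120 N, or if a joint passes its speed limit or range.

ROBOT

A 6-joint arm with a two-finger parallel gripper is mounted at the origin on the work surface; the furniture and walls round the work are solid. World frame = base frame: x ahead of the robot, y to its left, z up, the work surface at z = 0. Lengths are in m, angles in rad, forces in N, time in s.
With the tool pointing down it reaches from about 0.425 to 0.95 m from the base axis. Payload 3.5 kg.
Tool frame: the origin (TCP) lies between the finger pads, 19 mm behind the fingertips; this is the grasp point; x points along the fingers, y is the direction in which the jaws open and shut, and the axes are right-handed (so a half turn about x gives the same grasp; the last joint's range is limited). The gripper opens to 85 mm and grips with 20 to 120 N. Pads are 22 mm wide; open, the fingers measure 114 mm over their backs; the gripper's body (76 mm by 85 mm) begins 54 mm behind the grasp point. The pads swing forward as they close: fully open they stand 13 mm farther back than shut.
Start: joints at [1.025, 0.286, 1.577, -0, 1.279, -0.15], TCP at [0.26, 0.623, 0.25] pointing down, gripper open.
Joint ranges: [-2.77, 2.77], [-0.9, 2.22], [0.21, 2.48], [-1.53, 4.67], [0.24, 2.81], [-2.84, 2.84]. Speed limits (rad/s): [2.79, 2.79, 3.14, 3.14, 3.14, 3.14].

INTERFACE

Orientations are given as a rotation vector (axis times angle).
In Python, from plant import env gives the robot as it stands.
- The arm moves only by the shell command python3 -m creep 'ROWS' [OPENING] [FORCE]. ROWS is a JSON object of lists of equal length, an entry for each row: "translation": the shift along the tool's x, y, z in cm, a list of three; "rotation": the turn, a rotation vector about the tool's x, y, z in rad, a list of three. In form: {"translation": [[tx, ty, tz], ...], "rotation": [[rx, ry, rz], ...]}. A call has 1 to 12 rows; each row shifts and turns the pose as measured when the row begins, along the tool's axes as they then stand; what a row does not reach is not made up. A row lasts 1/8 s, in which the tool goes at most 62.5 mm and 10.7 degrees, less where a joint would pass 70% of its speed; a pose out of reach is approached as far as the arm can. A call with a gripper value outside its range is refused whole. OPENING is the opening in per cent of the stroke, from 0 (shut) to 100 (fully open), set as the call begins (- or left out, the last holds). The fingers move at their own pace and stop on an object; FORCE is the grip in N (left out, the last holds). Time passes only in rows, so rows that do not move let the fingers close. It gives the time, the measured TCP pose, the force and the opening at its end, in the units of the state.
- env.get_state(): the state, without advancing time (a new reading comes with each control period).
- env.camera(name): name is "scene" or "top" or "wrist"; returns (picture, depth): 420x560x3 uint8, blue, green, red; 420x560 float32, m along the optical axis (not along the pixel's ray), 0 where there is no reading.
- env.calibration(name): a dict with "vertical_fov" (degrees; the focal length in pixels is half the picture's height over the tangent of half this angle, whatever the lens; pixels are square), "cx", "cy" (the principal point, pixels), "pose" (4x4, takes a point from camera to world coordinates); the wrist camera has in their place "hand_eye" (4x4, takes a point from camera to tool coordinates, whose origin is the TCP and whose axes are the tool frame's). Camera axes: x right, y up, looking along -z (the intrinsics and any distortion apply to the point x, -y, -z); pixel columns grow to the right and rows downward; lengths in m; the calibration is good to about 2 mm. The wrist camera is an equidistant fisheye: a pixel r from the principal point sees the ray r / f radians off the axis. A picture is of the moment at which its call begins: read the wrist's pose just before it. calibration takes no time and is no camera call.
- env.job_done(): hands the job in, once; it reports no verdict.
Trained networks look in the newest picture that a camera, given by its name, has taken for a name from the list of things; names that differ only in an ending like _2 or _b are one class to them, and where a whole thing is asked for, a point or a joint stands for the part that bears it (a point fixed in the world has none). Each returns a list of dicts, best first, with "p" (0 to 1); they miss things now and then, are a little off and sometimes report something else, mostly with a low value. They report only what shows in the picture. A call takes as long as a camera call.
- env.trace(query, camera): "mask" (420x560 bool, what is visible of it) and "uv" ([column, row] in pixels, amid what is visible of it).
The state is a dict: "time_s": time; "q": joint angles; "joint_velocities": joint speeds; "tau": joint torques, N m; "tool_pos": TCP position; "ee_rot": TCP orientation; "contact_force": force on the tool from outside, world axes, zero at the start; "ft_torque": the same for the moment, N m; "gripper_width": finger opening in m.
Only numpy, scipy, OpenCV 4.12 (cv2) and the standard library are available. Lean on these libraries where they do the work, as an engineer would, in place of code of your own. Each camera call takes 0.05 s, during which the arm holds its last target. There are 200 camera calls.

## Working session

There is one attempt and no reset: what is moved stays moved. The work goes in short steps, Python scripts to look and compute and a shell command to move; the robot and the scene stay as the last step left them, time stands still between calls to the robot, and variables do not carry over. Pictures are saved under pics/ and viewed, about 8 in all and at most 12, crops included, and the job is handed in when it is done.

```bash
ls; mkdir -p pics; cat > h.py <<'E'
import numpy as np, cv2
from scipy.spatial.transform import Rotation as R
from plant import env
def K(n):
    c=env.calibration(n); return c, 210/np.tan(np.radians(c["vertical_fov"])/2)
def pts(n,depth,mask,T=None):
    c,f=K(n); v,u=np.nonzero(mask&(depth>0)); d=depth[v,u]
    x=(u-c["cx"]);y=(v-c["cy"])
    if n=="wrist":
        r=np.hypot(x,y)+1e-9; t=np.tan(r/f)/r; x=x*t;y=y*t
        P=np.c_[x*d,-y*d,-d]; H=T@c["hand_eye"]
    else:
        P=np.c_[x/f*d,-y/f*d,-d]; H=c["pose"]
    return P@H[:3,:3].T+H[:3,3]
def tcp():
    s=env.get_state(); T=np.eye(4); T[:3,:3]=R.from_rotvec(s["ee_rot"]).as_matrix(); T[:3,3]=s["tool_pos"]; return T
E
python3 - <<'E'
from h import *
s=env.get_state(); print(s); print(tcp().round(3))
for n in("scene","top"):
    im,d=env.camera(n); cv2.imwrite(f"pics/{n}0.png",im); c,f=K(n); print(n,f,c)
    for q in("stopper","clamp","grip_post","trigger_blade","sleeve","pad_disc","bottle_left","bottle_near","glass","corkscrew","vac_pump"):
        for r in env.trace(q,n)[:2]:
            p=pts(n,d,r["mask"]); 
            if len(p): print(q,round(r["p"],2),np.round(r["uv"]),r["mask"].sum(),np.median(p,0).round(3),np.percentile(p,2,0).round(3),np.percentile(p,98,0).round(3))
E
```

```text
pics
{'time_s': 0.0, 'q': array([ 1.02503801e+00,  2.87168553e-01,  1.57817896e+00, -2.37612626e-06,
        1.27859706e+00, -1.50012226e-01]), 'joint_velocities': array([-5.30028404e-04,  1.15352874e-03,  1.30630403e-03, -1.61529350e-03,
        8.37602372e-04,  1.24472285e-05]), 'tau': array([ 3.40281940e-04, -4.05969608e+01, -2.92629504e+01, -1.13680974e-04,
        5.84585359e-03,  4.89973289e-07]), 'tool_pos': array([0.25986894, 0.62230626, 0.24864414]), 'ee_rot': array([ 0.30873784,  1.5492114 , -0.31223117]), 'contact_force': array([0.16456773, 0.18788646, 0.75279744]), 'ft_torque': array([0.01056834, 0.00578695, 0.03099409]), 'gripper_width': 0.08527358306756132}
[[-0.001  0.385  0.923  0.26 ]
 [-0.002  0.923 -0.385  0.622]
 [-1.    -0.002 -0.     0.249]
 [ 0.     0.     0.     1.   ]]
scene 397.13801455864575 {'vertical_fov': 55.738287821514476, 'cx': 282.50710826784336, 'cy': 209.67156158417654, 'pose': array([[ 0.58822022,  0.47171435, -0.65687331, -0.1134714 ],
       [-0.80868754,  0.3477526 , -0.47443924, -0.39085572],
       [ 0.00462961,  0.81028001,  0.58602463,  0.6
[... 2111 characters left out ...]
55] [ 0.54  -0.082  0.03 ] [0.563 0.038 0.062]
pad_disc 0.45 [293. 187.] 41 [0.556 0.027 0.055] [0.551 0.015 0.013] [0.572 0.038 0.064]
bottle_left 0.92 [202. 166.] 1225 [0.594 0.265 0.215] [0.573 0.24  0.018] [0.635 0.302 0.321]
bottle_near 0.84 [152. 274.] 1337 [0.318 0.379 0.217] [0.285 0.362 0.025] [0.35  0.411 0.322]
bottle_near 0.7 [233. 249.] 83 [0.395 0.201 0.022] [0.384 0.185 0.014] [0.409 0.214 0.029]
glass 0.81 [397. 167.] 734 [ 0.617 -0.261  0.099] [ 0.589 -0.297 -0.001] [ 0.65  -0.235  0.154]
corkscrew 0.85 [361. 150.] 318 [ 0.664 -0.163  0.081] [ 0.649 -0.217 -0.006] [ 0.714 -0.134  0.139]
vac_pump 0.73 [185. 200.] 267 [0.529 0.339 0.09 ] [0.514 0.326 0.005] [0.553 0.359 0.1  ]
```

```bash
python3 - <<'E'
from h import *
im=cv2.imread("pics/top0.png"); a=im[120:320,120:440]; cv2.imwrite("pics/t1.png",cv2.resize(a,(800,500)))
# clamp plate fit
im,d=env.camera("top"); r=env.trace("clamp","top")[0]
P=pts("top",d,np.ones(d.shape,bool)); 
m=(P[:,2]>.009)&(P[:,2]<.016)&(np.abs(P[:,0]-.55)<.12)&(np.abs(P[:,1]+.02)<.2)
rc=cv2.minAreaRect(P[m][:,:2].astype(np.float32)); print(rc, m.sum()); print(cv2.boxPoints(rc))
m=(P[:,2]>.138)&(np.abs(P[:,0]-.54)<.06)&(np.abs(P[:,1]+.1)<.08); print("post top",m.sum(),np.median(P[m],0),cv2.minAreaRect(P[m][:,:2].astype(np.float32)),np.percentile(P[m],[5,95],0))
m=(P[:,2]>.085)&(P[:,2]<.1)&(np.abs(P[:,0]-.54)<.06)&(np.abs(P[:,1]+.1)<.1); print("housing top",m.sum(),cv2.minAreaRect(P[m][:,:2].astype(np.float32)))
m=(P[:,2]>.063)&(P[:,2]<.075)&(np.abs(P[:,0]-.56)<.06)&(np.abs(P[:,1]-.1)<.07); print("stop top",m.sum(),np.median(P[m],0),cv2.minAreaRect(P[m][:,:2].astype(np.float32)))
m=(P[:,2]>.008)&(np.abs(P[:,0]-.395)<.04)&(np.abs(P[:,1]-.2)<.04); Q=P[m];print("stopper",m.sum(),cv2.minAreaRect(Q[:,:2].astype(np.float32)))
for p in Q[::6]: print(p.round(3))
E
```

```text
((0.5929375886917114, -0.02897419035434723), (0.29901742935180664, 0.17735321819782257), 84.45184326171875) 1634
[[ 0.49022156 -0.16920905]
 [ 0.66674393 -0.18635596]
 [ 0.6956536   0.11126067]
 [ 0.51913124  0.12840758]]
post top 106 [ 0.53620154 -0.13468569  0.15292761] ((0.5367333292961121, -0.12016896158456802), (0.05589468032121658, 0.02638414315879345), 88.5101089477539) [[ 0.52379546 -0.14719472  0.14359324]
 [ 0.54787318 -0.09361508  0.15922995]]
housing top 118 ((0.5379909873008728, -0.11510927230119705), (0.07058049738407135, 0.03415776416659355), 82.12933349609375)
stop top 60 [0.5675262  0.10745758 0.06796346] ((0.5660400390625, 0.10707714408636093), (0.01560016069561243, 0.032807573676109314), 83.24205017089844)
stopper 103 ((0.3964105248451233, 0.19803495705127716), (0.034786075353622437, 0.02749578468501568), 64.558837890625)
[0.416 0.207 0.019]
[0.41  0.207 0.022]
[0.407 0.203 0.026]
[0.403 0.206 0.029]
[0.401 0.215 0.027]
[0.401 0.198 0.021]
[0.398 0.212 0.023]
[0.398 0.195 0.02 ]
[0.395 0.218 0.024]
[0.395 0.2   0.024]
[0.395 0.184 0.016]
[0.392 0.206 0.023]
[0.392 0.189 0.025]
[0.389 0.207 0.019]
[0.389 0.189 0.02 ]
[0.387 0.195 0.014]
[0.384 0.195 0.015]
[0.381 0.186 0.017]
```

View pics/t1.png

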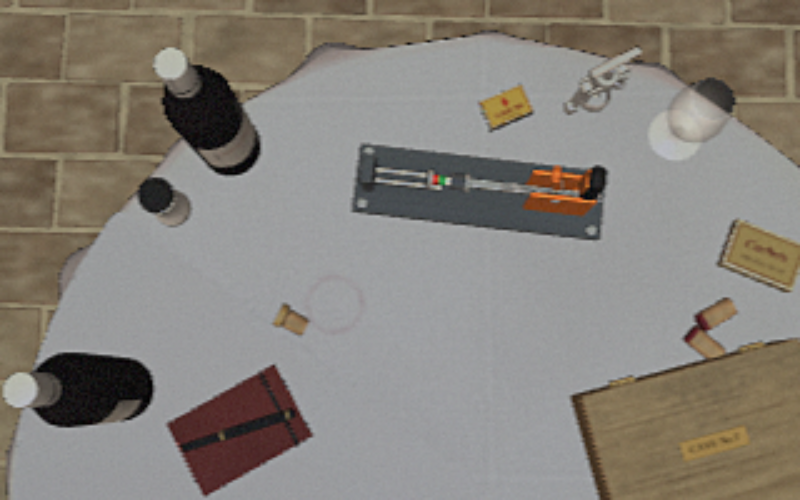

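The crop shows the stopper at (290,320), with the clamp lying housing right and end stop left. There's no obstacle near the stopper. I'll lift clear of bottle_near and traverse to it.

```bash
python3 -m creep '{"translation":[[-6,0,0],[-6,0,0],[-6,0,0],[-1,-4.2,3.6],[0,-4.2,3.6],[0,-4.2,3.6],[0,-4.2,3.6],[0,-4.2,3.6],[0,-4.2,3.6],[0,-4.2,3.6],[0,-4.2,3.6],[0,0,0]],"rotation":[[0,0,0],[0,0,0],[0,0,0],[0,0,0],[0,0,0],[0,0,0],[0,0,0],[0,0,0],[0,0,0],[0,0,0],[0,0,0],[0,0,0]]}' 100 40; python3 - <<'E'
from h import *
T=tcp(); print(T.round(3)); c,f=K("wrist"); print(c,f)
D=np.array([.396,.2,.25])-T[:3,3]; print((T[:3,:3].T@D*100).round(1))
E
```

```text
time_s: 2.8
tool_pos: [0.3999, 0.1895, 0.4474]
ee_rot: [0.309, 1.541, -0.309]
contact_force: [0.4, 1.2, 0.1]
gripper_width: 0.0855
[[ 0.007  0.384  0.923  0.4  ]
 [-0.001  0.923 -0.384  0.189]
 [-1.     0.001  0.007  0.447]
 [ 0.     0.     0.     1.   ]]
{'vertical_fov': 65.70646984690485, 'cx': 279.8995070083963, 'cy': 208.79424497309918, 'hand_eye': array([[ 3.90899430e-04,  3.14687397e-01, -9.49195285e-01,
        -1.22921908e-01],
       [ 9.99999764e-01, -6.59108694e-04,  1.93307048e-04,
        -2.01129809e-04],
       [-5.64791573e-04, -9.49195137e-01, -3.14687581e-01,
        -8.02737560e-02],
       [ 0.00000000e+00,  0.00000000e+00,  0.00000000e+00,
         1.00000000e+00]])} 325.19226210127806
[19.7  0.8 -0.9]
```

```bash
python3 -m creep '{"translation":[[6,0.3,-0.2],[6,0.3,-0.2],[6,0.2,-0.2],[5,0,-0.2],[0,0,0]],"rotation":[[0,0,0],[0,0,0],[0,0,0],[0,0,0],[0,0,0]]}'; python3 - <<'E'
from h import *
T=tcp(); im,d=env.camera("wrist"); cv2.imwrite("pics/w1.png",im)
P=pts("wrist",d,np.ones(d.shape,bool),T)
r=env.trace("stopper","wrist"); 
for k in r: print(k["p"],k["uv"],k["mask"].sum())
m=(P[:,2]>.008)&(P[:,2]<.04)&(np.hypot(P[:,0]-.395,P[:,1]-.2)<.04)
Q=P[m]; print(len(Q),Q.mean(0)); c=Q[:,:2].mean(0); w,V=np.linalg.eigh(np.cov((Q[:,:2]-c).T)); print(np.sqrt(w),V)
rc=cv2.minAreaRect(Q[:,:2].astype(np.float32));print(rc)
for ang in (rc[2],rc[2]+90):
  a=np.array([np.cos(np.radians(ang)),np.sin(np.radians(ang))]); b=np.array([-a[1],a[0]])
  s=(Q[:,:2]-rc[0])@a; t=(Q[:,:2]-rc[0])@b
  print(ang,[(x,round(np.ptp(t[abs(s-x)<.002]),4),round(np.percentile(Q[abs(s-x)<.002,2],98),4)) for x in np.arange(-.016,.017,.004)])
E
```

```text
time_s: 3.42
tool_pos: [0.3976, 0.2033, 0.2146]
ee_rot: [0.312, 1.536, -0.303]
contact_force: [0.4, 0.3, 1.2]
gripper_width: 0.085
0.89 [276.7, 181.9] 827
839 [0.39519828 0.20080166 0.0206909 ]
[0.00671493 0.01067198] [[-0.91357652  0.40666686]
 [ 0.40666686  0.91357652]]
((0.39597803354263306, 0.1991565227508545), (0.03827715665102005, 0.027865074574947357), 61.85887145996094)
61.85887145996094 [(np.float64(-0.016), np.float64(0.0203), np.float64(0.0208)), (np.float64(-0.012), np.float64(0.0198), np.float64(0.0213)), (np.float64(-0.008), np.float64(0.0209), np.float64(0.0226)), (np.float64(-0.004), np.float64(0.022), np.float64(0.0229)), (np.float64(0.0), np.float64(0.0221), np.float64(0.0238)), (np.float64(0.004), np.float64(0.0221), np.float64(0.0239)), (np.float64(0.008), np.float64(0.0253), np.float64(0.0275)), (np.float64(0.012), np.float64(0.0279), np.float64(0.0279)), (np.float64(0.016), np.float64(0.0278), np.float64(0.0281))]Traceback (most recent call last):
  File "<stdin>", line 12, in <module>
    return _methods._ptp(a, axis=axis, out=out, **kwargs)
           ~~~~~~~~~~~~~^^^^^^^^^^^^^^^^^^^^^^^^^^^^^^^^^
    umr_maximum(a, axis, None, out, keepdims),
    ~~~~~~~~~~~^^^^^^^^^^^^^^^^^^^^^^^^^^^^^^
ValueError: zero-size array to reduction operation maximum which has no identity
```

View pics/w1.png

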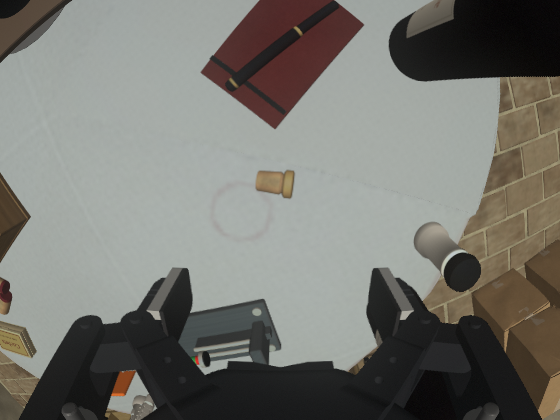

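The wrist view shows the stopper at (276,182), cap toward the right (world direction about 64°), with nothing around it. I'll turn the tool so the jaws close across the cap, then measure the remaining shift.

```bash
cat >> h.py <<'E'
def delta(p,yaw):
    "shift (cm) and turn (rotvec) in tool axes to TCP p, tool down, tool y at world yaw deg"
    T=tcp(); a=np.radians(yaw); y=np.array([np.cos(a),np.sin(a),0]); x=np.array([0,0,-1.]); G=np.c_[x,y,np.cross(x,y)]
    print("shift",(T[:3,:3].T@(np.array(p)-T[:3,3])*100).round(2),"turn",R.from_matrix(T[:3,:3].T@G).as_rotvec().round(3),"at",T[:3,3].round(4))
E
python3 -m creep '{"translation":[[1,0,0],[1,0,0],[1,0,0],[1,0,0],[1,0,0],[1,0,0],[1,0,0],[1,0,0],[1,0,0],[0,0,0]],"rotation":[[0.18,0,0],[0.18,0,0],[0.18,0,0],[0.18,0,0],[0.18,0,0],[0.18,0,0],[0.18,0,0],[0.18,0,0],[0.18,0,0],[0,0,0]]}'
python3 -c "
from h import *
delta([.3997,.2068,.06],-26)"
```

```text
time_s: 4.78
tool_pos: [0.4301, 0.2141, 0.1697]
ee_rot: [1.636, 0.906, -1.468]
contact_force: [0.4, 0.0, -0.1]
gripper_width: 0.0851
shift [10.62 -3.11  2.78] turn [-0.037 -0.064 -0.072] at [0.4301 0.2141 0.1697]
```

```bash
python3 -m creep '{"translation":[[2,-1.5,0],[2,-0.8,0],[2,-0.4,0],[2,-0.4,0],[0,0,0]],"rotation":[[-0.035,-0.06,-0.07],[0,0,0],[0,0,0],[0,0,0],[0,0,0]]}'
python3 - <<'E'
from h import *
delta([.3997,.2068,.06],-26); print(env.get_state()["q"].round(3))
T=tcp(); im,d=env.camera("wrist"); cv2.imwrite("pics/w2.png",im)
P=pts("wrist",d,np.ones(d.shape,bool),T)
m=(P[:,2]>.008)&(P[:,2]<.035)&(np.hypot(P[:,0]-.395,P[:,1]-.2)<.035); Q=P[m]
rc=cv2.minAreaRect(Q[:,:2].astype(np.float32));print(rc,len(Q)); c=Q[:,:2].mean(0); w,V=np.linalg.eigh(np.cov((Q[:,:2]-c).T)); print(V[:,1])
E
```

```text
time_s: 5.4
tool_pos: [0.4154, 0.2333, 0.1017]
ee_rot: [1.547, 0.963, -1.497]
contact_force: [-0.0, -0.2, 0.1]
gripper_width: 0.0856
shift [ 4.1  -0.38  3.15] turn [ 0.017 -0.02  -0.02 ] at [0.4154 0.2333 0.1017]
[2.98e-01 1.40e-02 2.18e+00 2.00e-03 9.19e-01 7.34e-01]
((0.3969159722328186, 0.19948416948318481), (0.03899991512298584, 0.028362171724438667), 60.69626998901367) 1610
[0.48370082 0.87523341]
```

View pics/w2.png

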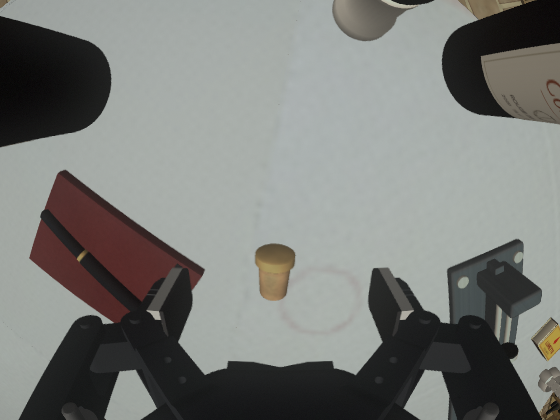

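The stopper is at (275,270) in the image, cap up and jaws straddling it. Its axis is about 61°.

```bash
python3 -m creep '{"translation":[[1.5,-0.2,1.6],[1.5,-0.1,1.5],[0.5,0,0],[0,0,0]],"rotation":[[0.05,-0.02,-0.02],[0.02,0,0],[0,0,0],[0,0,0]]}'
python3 -c "
from h import *
delta([.401,.207,.024],-29)"
```

```text
time_s: 5.95
tool_pos: [0.4018, 0.2056, 0.0683]
ee_rot: [1.581, 0.921, -1.569]
contact_force: [-0.4, 0.1, 0.6]
gripper_width: 0.0856
shift [ 4.43 -0.16 -0.06] turn [-0.006 -0.005 -0.004] at [0.4018 0.2056 0.0683]
```

```bash
python3 -m creep '{"translation":[[2,-0.1,-0.1],[2,0,0],[0.4,0,0],[0,0,0]],"rotation":[[0,0,0],[0,0,0],[0,0,0],[0,0,0]]}'
python3 -m creep '{"translation":[[0,0,0],[0,0,0],[0,0,0],[0,0,0],[0,0,0],[0,0,0],[0,0,0],[0,0,0]],"rotation":[[0,0,0],[0,0,0],[0,0,0],[0,0,0],[0,0,0],[0,0,0],[0,0,0],[0,0,0]]}' 0 30
python3 -c "
from h import *
delta([.401,.207,.024],-29)"
```

```text
time_s: 6.45
tool_pos: [0.4039, 0.2078, 0.025]
ee_rot: [1.584, 0.92, -1.565]
contact_force: [-0.2, -0.1, 0.1]
gripper_width: 0.0854
time_s: 7.45
tool_pos: [0.4054, 0.2083, 0.0272]
ee_rot: [1.588, 0.919, -1.56]
contact_force: [-0.9, -0.6, 0.5]
gripper_width: 0.0267
shift [ 0.31 -0.33  0.33] turn [-0.005 -0.011 -0.01 ] at [0.4054 0.2083 0.0272]
```

```bash
python3 -m creep '{"translation":[[-3,0,0],[-5,0,0],[-5,0,0],[-5,0,0],[0,0,0]],"rotation":[[0,0,0],[0,0,0],[0,0,0],[0,0,0],[0,0,0]]}'
python3 -c "
from h import *
delta([.559,.0825,.2],-5.5)"
```

```text
time_s: 8.07
tool_pos: [0.4019, 0.207, 0.2115]
ee_rot: [1.585, 0.92, -1.564]
contact_force: [-0.5, -0.2, -0.8]
gripper_width: 0.0266
shift [ 1.28 19.79  3.18] turn [-0.415 -0.007 -0.01 ] at [0.4019 0.207  0.2115]
```

```bash
python3 -m creep '{"translation":[[0.4,5,0.8],[0.4,5,0.8],[0.4,5,0.8],[0,4.8,0.8],[0,0,0],[0,0,0],[0,0,0],[0,0,0]],"rotation":[[0,0,0],[0,0,0],[0,0,0],[0,0,0],[-0.14,0,0],[-0.14,0,0],[-0.135,0,0],[0,0,0]]}'
python3 - <<'E'
from h import *
delta([.559,.0825,.2],-5.5)
T=tcp(); im,d=env.camera("wrist"); cv2.imwrite("pics/w3.png",im)
P=pts("wrist",d,np.ones(d.shape,bool),T); np.savez("w3.npz",P=P,T=T,d=d)
for q in("rails","sleeve","pad_disc","stopper","clamp"):
    for r in env.trace(q,"wrist")[:1]:
        p=pts("wrist",d,r["mask"],T); print(q,round(r["p"],2),np.round(r["uv"]),np.median(p,0).round(3),np.percentile(p,3,0).round(3),np.percentile(p,97,0).round(3))
E
```

```text
time_s: 9.07
tool_pos: [0.558, 0.0779, 0.1867]
ee_rot: [1.271, 1.178, -1.275]
contact_force: [0.3, -0.1, -1.4]
gripper_width: 0.0268
shift [-1.33  0.05 -0.48] turn [ 0.012 -0.004  0.008] at [0.558  0.0779 0.1867]
rails 0.61 [287. 215.] [0.561 0.058 0.011] [ 0.513 -0.127  0.009] [0.603 0.121 0.068]
sleeve 0.91 [281. 334.] [ 0.55  -0.062  0.054] [ 0.539 -0.105  0.04 ] [0.568 0.041 0.06 ]
pad_disc 0.6 [284. 249.] [0.559 0.039 0.054] [0.55  0.034 0.04 ] [0.568 0.041 0.06 ]
stopper 0.96 [277. 287.] [0.557 0.079 0.18 ] [0.546 0.05  0.164] [0.57  0.085 0.187]
clamp 0.78 [284. 211.] [0.561 0.058 0.011] [ 0.513 -0.127  0.01 ] [0.602 0.121 0.068]
```

View pics/w3.png

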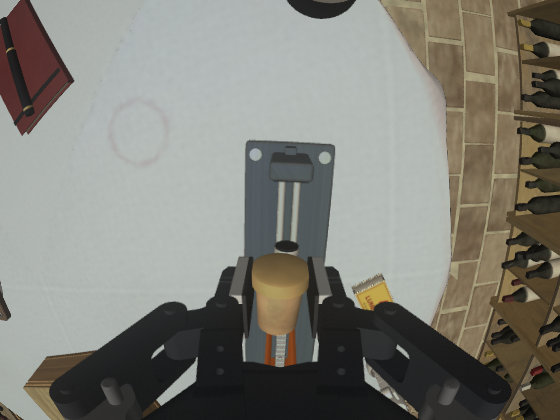

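The stopper is held by its cap at (280,280) and lines up with the rails. The end stop is at (291,165). Next I'll refine the clamp axis from this cloud.

```bash
python3 - <<'E'
from h import *
z=np.load("w3.npz");P=z["P"];T=z["T"]
B=(np.abs(P[:,0]-.56)<.07)&(P[:,1]>-.13)&(P[:,1]<.15)
pl=P[B&(P[:,2]>.008)&(P[:,2]<.016)]
e=[]
for y in np.arange(.03,.12,.01):
    q=pl[np.abs(pl[:,1]-y)<.003]; 
    if len(q)>20: e.append((y,q[:,0].min(),q[:,0].max()))
e=np.array(e);print("plate edges\n",e.round(4)); print("plate ymax",pl[:,1].max(),np.percentile(pl[:,2],50))
st=P[B&(P[:,2]>.06)&(P[:,2]<.075)&(P[:,1]>.08)]; print("stop",cv2.minAreaRect(st[:,:2].astype(np.float32)),np.percentile(st,[1,50,99],0).round(4))
ra=P[B&(P[:,2]>.033)&(P[:,2]<.044)&(P[:,1]>.05)&(P[:,1]<.1)]
for y in np.arange(.055,.1,.01):
    q=ra[np.abs(ra[:,1]-y)<.004]; 
    if len(q): print("rail",y,len(q),np.sort(q[:,0])[[0,-1]].round(4),q[:,0].mean().round(4),q[:,2].mean().round(4))
h=P[(np.abs(P[:,0]-T[0,3])<.03)&(np.abs(P[:,1]-T[1,3])<.06)&(P[:,2]>.15)&(P[:,2]<.205)]
m=env.trace("stopper","wrist")[0]["mask"]; m=cv2.erode(m.astype(np.uint8),np.ones((3,3)))>0
s=pts("wrist",z["d"],m,T); L=(s-T[:3,3])@T[:3,:3]
print("stopper in tool: pcts",np.percentile(L,[2,50,98],0).round(4))
for zz in np.arange(-.012,.032,.004):
    q=L[np.abs(L[:,2]-zz)<.002]
    if len(q)>5: print(zz.round(3),"top x",np.percentile(q[:,0],3).round(4),"y",np.percentile(q[:,1],[2,98]).round(4))
E
```

```text
plate edges
 [[0.03   0.5175 0.6006]
 [0.04   0.5188 0.6021]
 [0.05   0.5198 0.6033]
 [0.06   0.521  0.6047]
 [0.07   0.5221 0.6061]
 [0.08   0.5232 0.6075]
 [0.09   0.5244 0.609 ]
 [0.1    0.5256 0.6103]
 [0.11   0.5265 0.6109]]
plate ymax 0.1279330261341969 0.011050008106899711
stop ((0.5683037042617798, 0.1068258211016655), (0.015695910900831223, 0.03395731374621391), 83.0135726928711) [[0.552  0.0989 0.0617]
 [0.5681 0.108  0.0676]
 [0.5846 0.1157 0.0693]]
rail 0.055 171 [0.5516 0.5709] 0.5616 0.0367
rail 0.065 187 [0.5533 0.5726] 0.5627 0.0366
rail 0.07500000000000001 188 [0.5541 0.5732] 0.5639 0.0365
rail 0.085 191 [0.5559 0.5747] 0.5654 0.0366
rail 0.095 44 [0.5568 0.575 ] 0.5638 0.0372
stopper in tool: pcts [[-0.0004 -0.0109 -0.007 ]
 [ 0.0062 -0.0005 -0.0014]
 [ 0.0226  0.0116  0.0277]]
-0.008 top x 0.007 y [-0.0115  0.0088]
-0.004 top x -0.0006 y [-0.011   0.0124]
0.0 top x -0.0007 y [-0.0116  0.0125]
0.004 top x -0.0004 y [-0.0091  0.0097]
0.008 top x 0.003 y [-0.0107  0.0091]
0.012 top x 0.0035 y [-0.0104  0.0088]
0.016 top x 0.004 y [-0.0105  0.0084]
0.02 top x 0.0049 y [-0.0102  0.008 ]
0.024 top x 0.0054 y [-0.0098  0.0081]
0.028 top x 0.0061 y [-0.009   0.0072]
```

```bash
python3 -m creep '{"translation":[[2,0.7,-0.4],[2,0,0],[2,0,0],[0,0,0]],"rotation":[[0.035,0,0],[0,0,0],[0,0,0],[0,0,0]]}'
python3 -c "
from h import *
delta([.565,.0817,.065],-7)"
```

```text
time_s: 9.93
tool_pos: [0.5673, 0.0821, 0.129]
ee_rot: [1.301, 1.154, -1.296]
contact_force: [-0.0, 0.1, -0.3]
gripper_width: 0.0266
shift [ 6.4  -0.22  0.1 ] turn [ 0.001 -0.005  0.001] at [0.5673 0.0821 0.129 ]
```

```bash
python3 -m creep '{"translation":[[2,-0.2,0.1],[2,0,0],[1.2,0,0],[0,0,0]],"rotation":[[0,0,0],[0,0,0],[0,0,0],[0,0,0]]}'
python3 -c "
from h import *
delta([.565,.0817,.065],-7)"
```

```text
time_s: 10.42
tool_pos: [0.5662, 0.0815, 0.0762]
ee_rot: [1.303, 1.151, -1.294]
contact_force: [0.3, 0.1, -0.0]
gripper_width: 0.0267
shift [ 1.12 -0.13  0.  ] turn [ 0.001 -0.005 -0.002] at [0.5662 0.0815 0.0762]
```

```bash
python3 -m creep '{"translation":[[0.5,-0.1,0],[0.4,0,0],[0.2,0,0]],"rotation":[[0,0,0],[0,0,0],[0,0,0]]}'
python3 -c "
from h import *
delta([.565,.0817,.065],-7)"
```

```text
time_s: 10.8
tool_pos: [0.5665, 0.0816, 0.0663]
ee_rot: [1.305, 1.149, -1.291]
contact_force: [-1.3, 0.4, -0.6]
gripper_width: 0.0269
shift [ 0.13 -0.15  0.01] turn [ 0.001 -0.005 -0.006] at [0.5665 0.0816 0.0663]
```

```bash
python3 -m creep '{"translation":[[0.2,-0.2,0],[0.1,0,0]],"rotation":[[0,0,0],[0,0,0]]}'
```

```text
time_s: 11.05
tool_pos: [0.5665, 0.0817, 0.0659]
ee_rot: [1.306, 1.145, -1.288]
contact_force: [-2.8, -0.0, 5.5]
gripper_width: 0.0265
```

```bash
python3 -m creep '{"translation":[[0,0,0],[0,0,0],[0,0,0],[0,0,0]],"rotation":[[0,0,0],[0,0,0],[0,0,0],[0,0,0]]}' 75; python3 -m creep '{"translation":[[-3,0,0],[-5,0,0],[-5,0,0],[-3,0,0],[0,0,0]],"rotation":[[0,0,0],[0,0,0],[0,0,0],[0,0,0],[0,0,0]]}'
python3 - <<'E'
from h import *
T=tcp(); im,d=env.camera("wrist"); cv2.imwrite("pics/w4.png",im)
r=env.trace("stopper","wrist")
for k in r[:2]:
    s=pts("wrist",d,k["mask"],T); o=np.array([.552,-.025]); yd=np.array([.1219,.9925]); xd=np.array([.9925,-.1219])
    C=np.c_[(s[:,:2]-o)@xd,(s[:,:2]-o)@yd,s[:,2]]; print(k["p"],k["uv"],np.percentile(C,[2,50,98],0).round(4))
    for y in np.arange(.075,.125,.005):
        q=C[np.abs(C[:,1]-y)<.002]
        if len(q)>5: print(y.round(3),np.percentile(q[:,0],[2,98]).round(4),np.percentile(q[:,2],98).round(4))
E
```

```text
time_s: 11.55
tool_pos: [0.566, 0.0818, 0.0652]
ee_rot: [1.306, 1.146, -1.288]
contact_force: [0.7, -0.9, -0.2]
gripper_width: 0.064
time_s: 12.18
tool_pos: [0.5634, 0.0811, 0.2277]
ee_rot: [1.305, 1.148, -1.291]
contact_force: [-0.1, -0.1, -1.3]
gripper_width: 0.0642
0.74 [278.7, 199.8] [[-0.0122  0.0776  0.0443]
 [ 0.      0.1009  0.0587]
 [ 0.0123  0.115   0.0661]]
0.075 [-0.0036  0.0057] 0.0572
0.08 [-0.0107  0.0099] 0.0585
0.085 [-0.0106  0.0097] 0.0598
0.09 [-0.0105  0.0107] 0.0612
0.095 [-0.0104  0.0106] 0.0621
0.1 [-0.0114  0.0115] 0.0627
0.105 [-0.0131  0.0133] 0.0667
0.11 [-0.0141  0.0141] 0.0671
0.115 [-0.0122  0.0124] 0.0585
```

View pics/w4.png

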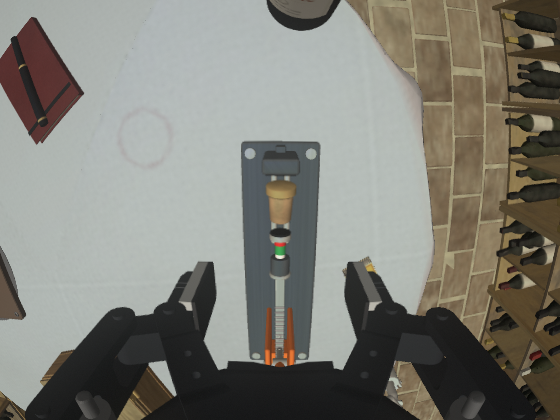

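The stopper lies centred on the rails at (280,203), clear of the pad and let go. The pad stem's bands show at (280,250). Now I'll move to the trigger.

```bash
python3 -m creep '{"translation":[[-1,0,5],[0,0,5.5],[0,0,5.5],[0,0,5.2],[0,0,0],[0,0,0],[0,0,0],[0,0,0],[0,0,0],[0,0,0],[0,0,0],[0,0,0]],"rotation":[[0,0,0],[0,0,0],[0,0,0],[-0.17,0,0],[-0.175,0,0],[-0.175,0,0],[-0.175,0,0],[-0.175,0,0],[-0.175,0,0],[-0.175,0,0],[-0.175,0,0],[-0.16,0,0]]}' 100
python3 -c "
from h import *
delta([.5392,-.1292,.21],83); print(env.get_state()['q'].round(2))"
```

```text
time_s: 13.78
tool_pos: [0.5197, -0.1307, 0.1949]
ee_rot: [0.088, 1.627, -0.048]
contact_force: [0.5, 0.0, -0.2]
gripper_width: 0.0853
shift [-1.61  0.35  1.84] turn [ 0.036 -0.059 -0.022] at [ 0.5197 -0.1307  0.1949]
[-0.44  0.07  1.94  0.    1.2  -1.92]
```

```bash
python3 -m creep '{"translation":[[-1.2,0.3,1.8],[0,0,0]],"rotation":[[0.036,-0.06,-0.02],[0,0,0]]}'
python3 - <<'E'
from h import *
delta([.5392,-.1292,.21],83)
T=tcp(); im,d=env.camera("wrist"); cv2.imwrite("pics/w5.png",im)
P=pts("wrist",d,np.ones(d.shape,bool),T); o=np.array([.552,-.025]); yd=np.array([.1219,.9925]); xd=np.array([.9925,-.1219])
C=np.c_[(P[:,:2]-o)@xd,(P[:,:2]-o)@yd,P[:,2]]
L=(P-T[:3,3])@T[:3,:3]
for lo,hi in((.147,.152),(.154,.164),(.088,.097)):
    q=C[(C[:,2]>lo)&(C[:,2]<hi)&(abs(C[:,0])<.04)&(C[:,1]>-.16)&(C[:,1]<-.03)]
    if len(q)>5: print(lo,len(q),np.percentile(q,[2,50,98],0).round(4))
for q in("grip_post","trigger_blade","sleeve","pad_disc"):
    for r in env.trace(q,"wrist")[:1]:
        p=C[np.flatnonzero((d>0)&np.ones(d.shape,bool)).searchsorted(np.flatnonzero(r["mask"]&(d>0)))]; print(q,round(r["p"],2),np.round(r["uv"]),np.percentile(p,[3,50,97],0).round(3).tolist())
E
```

```text
time_s: 14.02
tool_pos: [0.5361, -0.1285, 0.1997]
ee_rot: [0.1, 1.577, -0.092]
contact_force: [0.2, -0.3, -0.4]
gripper_width: 0.0855
shift [-1.03 -0.02  0.31] turn [-0.    -0.008 -0.005] at [ 0.5361 -0.1285  0.1997]
0.147 466 [[-0.0144 -0.1257  0.1471]
 [-0.0056 -0.0766  0.1496]
 [ 0.0068 -0.0691  0.1519]]
0.154 915 [[-0.0128 -0.1244  0.1542]
 [-0.0028 -0.1171  0.1563]
 [ 0.0088 -0.11    0.1581]]
0.088 1230 [[-0.0175 -0.1254  0.0882]
 [-0.0136 -0.0889  0.0914]
 [ 0.0134 -0.0565  0.0954]]
grip_post 0.85 [343. 193.] [[-0.041, -0.14, 0.009], [-0.011, -0.04, 0.012], [0.036, 0.129, 0.155]]
trigger_blade 0.87 [322. 230.] [[-0.011, -0.09, 0.085], [-0.005, -0.079, 0.133], [0.005, -0.07, 0.153]]
sleeve 0.72 [406. 199.] [[-0.01, -0.109, 0.048], [-0.001, 0.013, 0.054], [0.007, 0.061, 0.059]]
pad_disc 0.8 [444. 203.] [[-0.01, 0.04, 0.047], [-0.002, 0.056, 0.054], [0.008, 0.063, 0.06]]
```

View pics/w5.png

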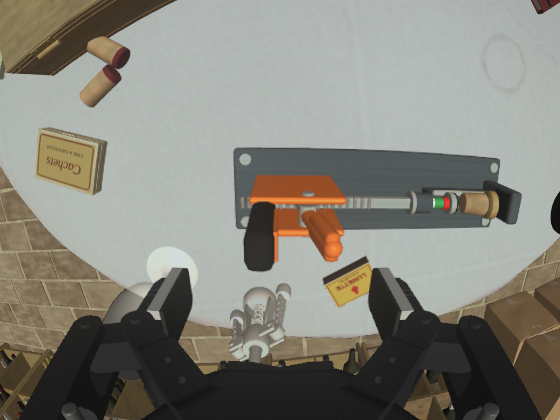

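The view shows post (260,237), trigger (325,235), and the band, pad and stopper at (435–500,203), all matching the nominal geometry. I'll descend to the squeeze point.

```bash
python3 -m creep '{"translation":[[1.5,0,0.3],[2,0,0],[2,0,0],[1.3,0,0],[0,0,0]],"rotation":[[0,-0.01,0],[0,0,0],[0,0,0],[0,0,0],[0,0,0]]}'
python3 -c "
from h import *
delta([.5392,-.1292,.13],83)"
```

```text
time_s: 14.9
tool_pos: [0.5385, -0.1297, 0.1303]
ee_rot: [0.1, 1.567, -0.093]
contact_force: [-0.1, 0.8, -0.1]
gripper_width: 0.0861
shift [0.03 0.06 0.07] turn [-0.001  0.002 -0.004] at [ 0.5385 -0.1297  0.1303]
```

```bash
cat > look.py <<'E'
from h import *
import sys
def look(tag):
    T=tcp(); im,d=env.camera("wrist"); cv2.imwrite(f"pics/{tag}.png",im); print(T[:3,3].round(4),env.get_state()["gripper_width"].round(4),env.get_state()["contact_force"].round(1))
    o=np.array([.552,-.025]); yd=np.array([.1219,.9925]); xd=np.array([.9925,-.1219])
    for q in("sleeve","pad_disc","stopper"):
        for r in env.trace(q,"wrist")[:1]:
            P=pts("wrist",d,r["mask"],T)
            if len(P)<5: continue
            C=np.c_[(P[:,:2]-o)@xd,(P[:,:2]-o)@yd,P[:,2]]; print(q,round(r["p"],2),np.round(r["uv"]),np.percentile(C[:,1],[3,50,97]).round(4),C[:,2].mean().round(3))
look(sys.argv[1])
E
python3 -m creep '{"translation":[[0,0,0],[0,0,0],[0,0,0],[0,0,0],[0,0,0],[0,0,0],[0,0,0]],"rotation":[[0,0,0],[0,0,0],[0,0,0],[0,0,0],[0,0,0],[0,0,0],[0,0,0]]}' 40 40
python3 look.py s1
```

```text
time_s: 15.78
tool_pos: [0.54, -0.1293, 0.135]
ee_rot: [0.108, 1.563, -0.092]
contact_force: [1.2, -2.4, -2.5]
gripper_width: 0.041Traceback (most recent call last):
  File "look.py", line 11, in <module>
    look(sys.argv[1])
    ~~~~^^^^^^^^^^^^^
  File "look.py", line 4, in look
    T=tcp(); im,d=env.camera("wrist"); cv2.imwrite(f"pics/{tag}.png",im); print(T[:3,3].round(4),env.get_state()["gripper_width"].round(4),env.get_state()["contact_force"].round(1))
                                                                                                 ^^^^^^^^^^^^^^^^^^^^^^^^^^^^^^^^^^^^^^
AttributeError: 'float' object has no attribute 'round'
```

View pics/s1.png

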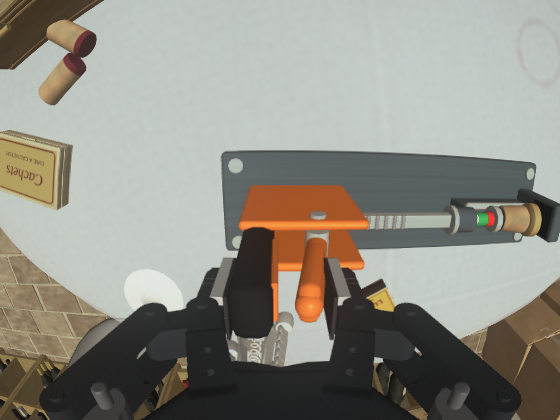

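Fully squeezed at 41 mm. The band at (478–497,219) is visible from here even while squeezing. I'll release and pump again.

```bash
sed -i 's/\["gripper_width"\].round(4)/["gripper_width"]/' look.py
python3 look.py s1b
python3 -m creep '{"translation":[[0,0,0],[0,0,0],[0.4,0,0],[0,0,0],[0,0,0],[0,0,0]],"rotation":[[0,0,0],[0,0,0],[0,0,0],[0,0,0],[0,0,0],[0,0,0]]}' 100 40
python3 -m creep '{"translation":[[0,0,0],[0,0,0],[0,0,0],[0,0,0],[0,0,0],[0,0,0],[0,0,0]],"rotation":[[0,0,0],[0,0,0],[0,0,0],[0,0,0],[0,0,0],[0,0,0],[0,0,0]]}' 40 40
python3 look.py s2
```

```text
[ 0.54   -0.1293  0.135 ] 0.04117807423456704 [ 1.1 -3.2 -3. ]
sleeve 0.9 [446. 217.] [-0.0396  0.022   0.0684] 0.054
stopper 0.62 [522. 218.] [0.0767 0.0949 0.1096] 0.058
time_s: 16.77
tool_pos: [0.5414, -0.1299, 0.1332]
ee_rot: [0.103, 1.559, -0.094]
contact_force: [0.7, 0.1, 1.1]
gripper_width: 0.0853
time_s: 17.65
tool_pos: [0.5422, -0.1297, 0.1363]
ee_rot: [0.11, 1.558, -0.094]
contact_force: [0.4, -1.9, 0.6]
gripper_width: 0.0412
[ 0.5422 -0.1297  0.1363] 0.041022863076818745 [ 0.3 -1.2  0.4]
sleeve 0.88 [450. 213.] [-0.0406  0.0253  0.0752] 0.053
pad_disc 0.92 [496. 216.] [0.0559 0.071  0.078 ] 0.054
stopper 0.77 [527. 216.] [0.0815 0.0997 0.1134] 0.058
```

```bash
cat >> look.py <<'E'
im=cv2.imread(f"pics/{sys.argv[1]}.png"); T=tcp(); _,d=env.camera("wrist"); h=cv2.cvtColor(im,cv2.COLOR_BGR2HSV); H,S,V=h[...,0],h[...,1],h[...,2]
box=np.zeros(d.shape,bool); box[170:260,390:560]=1
for n,m in(("green",(H>45)&(H<85)&(S>110)&(V>60)),("red",((H<6)|(H>173))&(S>150)&(V>80))):
    m&=box; v,u=np.nonzero(m); P=pts("wrist",d,m,T); y=(P[:,:2]-[.552,-.025])@[.1219,.9925]
    if len(u): print(n,len(u),"cols",u.min(),u.max(),"y",np.percentile(y,[3,97]).round(4))
    else: print(n,0)
E
python3 -m creep '{"translation":[[0,0,0],[0,0,0],[0.5,0,-0.2],[0,0,0],[0,0,0],[0,0,0]],"rotation":[[0,0,0],[0,0,0],[0,0,0],[0,0,0],[0,0,0],[0,0,0]]}' 100 40
python3 look.py r2
python3 -m creep '{"translation":[[0,0,0],[0,0,0],[0,0,0],[0,0,0],[0,0,0],[0,0,0],[0,0,0]],"rotation":[[0,0,0],[0,0,0],[0,0,0],[0,0,0],[0,0,0],[0,0,0],[0,0,0]]}' 40 40
python3 look.py s3
```

```text
time_s: 18.6
tool_pos: [0.5399, -0.1294, 0.1306]
ee_rot: [0.106, 1.559, -0.094]
contact_force: [0.4, -0.2, 0.3]
gripper_width: 0.0855
[ 0.5399 -0.1294  0.1306] 0.08551012350784676 [-0.3  0.4 -0.9]
sleeve 0.7 [453. 219.] [-0.0404  0.023   0.0744] 0.054
pad_disc 0.91 [499. 222.] [0.0555 0.0707 0.0778] 0.054
stopper 0.6 [531. 221.] [0.0812 0.1002 0.1141] 0.058
green 124 cols 487 497 y [0.0554 0.0646]
red 81 cols 496 503 y [0.0647 0.071 ]
time_s: 19.73
tool_pos: [0.5406, -0.1293, 0.1336]
ee_rot: [0.112, 1.558, -0.093]
contact_force: [-0.1, -1.5, 0.9]
gripper_width: 0.0416
[ 0.5406 -0.1293  0.1336] 0.04167150504451237 [-0.5 -1.7  0.4]
sleeve 0.77 [450. 216.] [-0.0405  0.0243  0.0811] 0.053
pad_disc 0.81 [502. 216.] [0.0626 0.0774 0.0847] 0.054
stopper 0.86 [532. 217.] [0.088  0.1064 0.1201] 0.058
green 116 cols 491 500 y [0.0621 0.071 ]
red 78 cols 498 506 y [0.0713 0.0775]
```

```bash
python3 -m creep '{"translation":[[0,0,0],[0,0,0],[0.3,0,0],[0,0,0],[0,0,0],[0,0,0]],"rotation":[[0,0,0],[0,0,0],[0,0,0],[0,0,0],[0,0,0],[0,0,0]]}' 100 40
python3 -m creep '{"translation":[[0,0,0],[0,0,0],[0,0,0],[0,0,0],[0,0,0],[0,0,0],[0,0,0]],"rotation":[[0,0,0],[0,0,0],[0,0,0],[0,0,0],[0,0,0],[0,0,0],[0,0,0]]}' 40 40
python3 look.py s4
python3 -c "
import cv2;a=cv2.imread('pics/s4.png')[160:280,400:560];cv2.imwrite('pics/s4c.png',cv2.resize(a,None,fx=5,fy=5,interpolation=2))"
```

```text
time_s: 20.72
tool_pos: [0.5406, -0.1292, 0.1301]
ee_rot: [0.108, 1.558, -0.094]
contact_force: [-0.1, -0.2, -0.2]
gripper_width: 0.0856
time_s: 21.6
tool_pos: [0.5413, -0.1293, 0.1333]
ee_rot: [0.116, 1.557, -0.094]
contact_force: [0.5, -2.3, -0.3]
gripper_width: 0.0415
[ 0.5413 -0.1293  0.1333] 0.0412741907564479 [-0.3 -2.5  0.8]
sleeve 0.75 [454. 213.] [-0.0408  0.026   0.0817] 0.053
pad_disc 0.62 [505. 214.] [0.0683 0.0779 0.0852] 0.054
stopper 0.79 [533. 213.] [0.0881 0.1069 0.1203] 0.058
green 65 cols 495 501 y [0.0628 0.0719]
red 77 cols 499 507 y [0.0722 0.0779]
```

View pics/s4c.png

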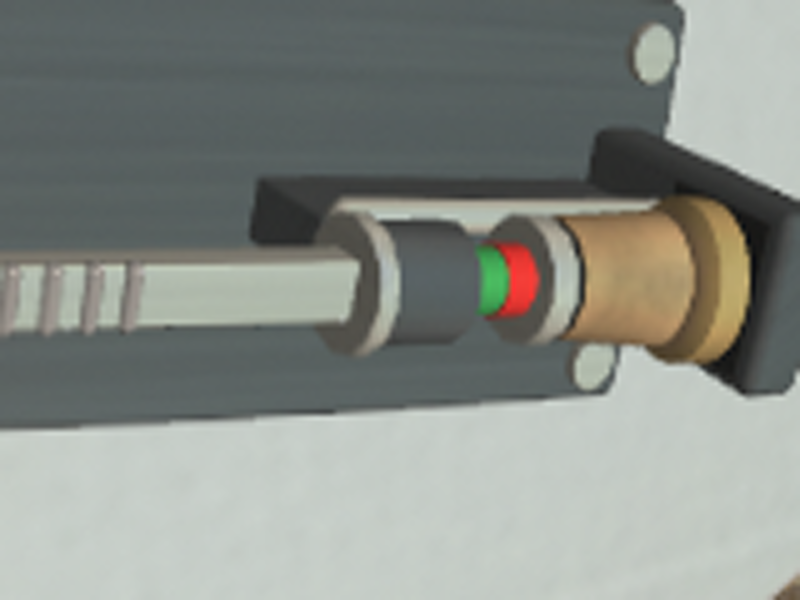

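The crop shows the stopper seated against the end stop at (770,280). The stem's white band is gone and green is at the sleeve mouth at (490,280). The trigger is still squeezed, so I'm handing in.

```bash
python3 -c "
from h import *
s=env.get_state(); print(s['time_s'],s['gripper_width'],s['contact_force']); print(env.job_done())"
```

```text
21.85 0.041207304797659515 [-0.18616655 -2.42399756  1.01588422]
the job is handed in; nothing more can be done
None
```

I laid the stopper in the cradle with its cap towards the end stop, let go of it, and pumped the trigger four times. I handed the job in at 21.9 s with the trigger still held squeezed at 40 N (jaws at 41 mm, trigger fully in).

- **Stopper:** It lay centred on the rails when I let go, and its measured position did not change on the fourth squeeze, so it is against the end stop. The network read its cap edge at about clamp y 120 mm. The nominal value is 125, and the view from that side is oblique.
- **Pad:** The white band is gone and green shows at the sleeve mouth. I estimate it is pressed back about 6 to 8 mm. The red is still outside the sleeve.
- **Bystanders:** I saw no contact with the bottles, glass, corkscrew or vacuum pump. The highest outside force I read was about 6 N, when I set the stopper on the rails.
- **Not measured directly:** the pad joint value and the contact forces are inferred from the pictures and the jaw opening. The last trace readings were a few millimetres uncertain.

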